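# Put the loose bungs away by size

### The arm

A 6-joint arm with a two-finger parallel gripper is mounted at the origin on a cart in front of the work surface, level with it; the furniture and walls round the work are solid. World frame = base frame: x ahead of the robot, y to its left, z up, the work surface at z = 0. Lengths are in m, angles in rad, forces in N, time in s.
With the tool pointing down it reaches from about 0.35 to 0.975 m from the base axis. Payload 7.1 kg.
Tool frame: the origin (TCP) lies midway between the tips of the shut fingers; the grasp point (between the pads) lies 19 mm behind it; z points along the fingers, x is the direction in which the jaws open and shut, and the axes are right-handed (so a half turn about z gives the same grasp; the last joint's range is limited). The gripper opens to 88 mm and grips with 3 to 60 N. Pads are 20 mm wide; open, the fingers measure 115 mm over their backs; the gripper's body (75 mm by 178 mm) begins 61 mm behind the grasp point.
Start: joints at [1.162, 0.423, 1.63, -0, 1.089, -0.019], TCP at [0.237, 0.578, 0.184] pointing down, gripper open.
Joint ranges: [-3, 3], [-0.9, 2.11], [0.09, 2.58], [-1.31, 4.45], [0.11, 2.69], [-2.54, 2.54]. Speed limits (rad/s): [2.39, 2.39, 3.01, 3.14, 3.14, 3.14].

### API

Orientations are given as a unit quaternion [x, y, z, w].
In Python, from plant import * gives the robot as it stands.
- The arm moves only by the shell command python3 -m inch 'ROWS'. ROWS is text: rows parted by semicolons, each of 7 numbers parted by spaces: the shift along the world's x, y, z in units of 25 mm (1.0 is 25 mm), then the turn, a rotation vector about the world's x, y, z in units of 5 degrees (1.0 is 5 degrees), then the closure in counts, from 0 (fully open) to 255 (shut). In form: x y z wx wy wz gripper; .... A call has 1 to 5 rows; each row is the pose to reach, as a shift and turn from the pose commanded when the call began; what a row does not reach only later rows make up. A row lasts 1/12 s, in which the tool goes at most 41.7 mm and 7.16 degrees, less where a joint would pass 70% of its speed; a pose out of reach is approached as far as the arm can. A call with a gripper value outside its range is refused whole. The fingers move at their own pace and stop on an object; the grip force is fixed at half the most. Time passes only in rows, so rows that repeat a pose let the fingers close. It gives the time, the measured TCP pose, the force and the opening at its end, in the units of the state.
- get_obs(): the state, without advancing time (a new reading comes with each control period).
- camera(name): name is "scene" or "top" or "wrist"; returns a dict with "color" (384x512x3 uint8, blue, green, red), "K" (3x3 intrinsics, pixels), "view" (4x4, takes a point from world to camera coordinates); the wrist camera has in their place "mount" (4x4, takes a point from camera to tool coordinates, whose origin is the TCP and whose axes are the tool frame's). Camera axes: x right, y up, looking along -z (the intrinsics and any distortion apply to the point x, -y, -z); pixel columns grow to the right and rows downward; lengths in m; the calibration is good to about 2 mm. A picture is of the moment at which its call begins: read the wrist's pose just before it. There is no depth.
- sign_off(): hands the job in, once; it reports no verdict.
The state is a dict: "time_s": time; "qpos": joint angles; "qd": joint speeds; "effort": joint torques, N m; "eef_pos": TCP position; "ee_rot": TCP orientation; "force": force on the tool from outside, world axes, zero at the start; "moment": the same for the moment, N m; "gripper_width": opening from 0.0 (shut) to 1.0 (fully open).
Only numpy, scipy, OpenCV 4.12 (cv2) and the standard library are available. Lean on these libraries where they do the work, as an engineer would, in place of code of your own. Each camera call takes 0.05 s, during which the arm holds its last target.

### The job

Two rubber bungs of the same colour, one wide and one narrow, have been left out on the bench between two white racks. Put each away in its matching row: the wide bung in a free pocket of the rack with the wide pockets, the narrow bung in a free pocket of the rack with the narrow pockets. Set them down in the pockets upright, narrow end down, like the bung that already stands at the far end of each rack, and let go.

Things in the scene. Friction and masses are not known exactly. Their poses are not given: they have to be found in the camera images.
- wide_bung_center (a point): Centre (half-way up) of the loose wide bung: reddish-brown solid rubber, tapered, 35 mm across its top, about 26 mm at its foot, 28 mm high, about 30 g. It stands on the bench narrow end down, so its foot is 14 mm below this point. z axis: up along the bung.
- narrow_bung_center (a point): Centre (half-way up) of the loose narrow bung: same colour and shape, 25 mm across its top, 19 mm at its foot, 22 mm high, about 15 g. It stands on the bench narrow end down, foot 11 mm below this point. z axis: up along the bung.
- wide_row (a point): Middle pocket of the wide rack, at the centre of the pocket's floor. The rack is a white plate 190 x 68 x 14 mm, fixed to the bench, with a row of three round pockets 46 mm across and 9 mm deep, their floors (lined with dark rubber) 5 mm above the bench; a 4 mm high grey strip marks its far end. x axis: along the row, away from the robot; z up. Pockets lie at x = -55 mm (near, free), 0 (middle, free) and +55 mm (far, taken by a fixed wide bung).
- narrow_row (a point): Middle pocket of the narrow rack, at the centre of the pocket's floor. White plate, 190 x 58 x 14 mm, fixed to the bench, with a row of three round pockets 36 mm across and 9 mm deep, floors (lined with dark rubber) 5 mm above the bench; a 4 mm high grey strip marks its far end. x axis: along the row, away from the robot; z up. Pockets lie at x = -55 mm (near, free), 0 (middle, free) and +55 mm (far, taken by a fixed narrow bung).
There are look-alikes about, which are no part of the job. Leave any green or orange look-alike of the part that bears narrow_bung_center alone. What is shaped like the part that bears wide_bung_center but orange is not meant.

How it is judged:
At the end, for the whole second after the job is handed in: Wide bung in the near or middle pocket of the wide rack, narrow bung in the near or middle pocket of the narrow rack: centres within 15 mm of the pocket centre along and across the row, on the pocket floor (height within 4 mm), upright with narrow end down within 0.2 rad (y of wide_bung_center in the frame of wide_row between -0.015 and 0.015 m and z of wide_bung_center in the frame of wide_row between 0.01 and 0.018 m and angle between each of wide_bung_center, narrow_bung_center's own z axis and vertical below 0.2 rad and (x of wide_bung_center in the frame of wide_row between -0.015 and 0.015 m or x of wide_bung_center in the frame of wide_row between -0.07 and -0.04 m) and y of narrow_bung_center in the frame of narrow_row between -0.015 and 0.015 m and z of narrow_bung_center in the frame of narrow_row between 0.007 and 0.015 m and (x of narrow_bung_center in the frame of narrow_row between -0.015 and 0.015 m or x of narrow_bung_center in the frame of narrow_row between -0.07 and -0.04 m)); the robot touches nothing.
It also fails if it takes over 54 s, if anything falls off the work surface, if the arm or the gripper's body presses on something with over 40 N, if the wrist force passes 120 N, or if a joint passes its speed limit or range.

## Working session

There is one attempt and no reset: what is moved stays moved. The work goes in short steps, Python scripts to look and compute and a shell command to move; the robot and the scene stay as the last step left them, time stands still between calls to the robot, and variables do not carry over. Pictures are saved under pics/ and viewed, and the job is handed in when it is done.

```bash
mkdir -p pics; ls; python3 - <<'E'
from plant import *
import cv2
o=get_obs();print(o)
for n in("scene","top","wrist"):
    c=camera(n);cv2.imwrite(f"pics/{n}0.png",c["color"]);print(n,c["K"],c.get("view",c.get("mount")),[k for k in c])
E
```

```text
pics
{'time_s': 0.0, 'qpos': array([ 1.16197766e+00,  4.23813157e-01,  1.63066661e+00,  1.22787566e-05,
        1.08856961e+00, -1.89718128e-02]), 'qd': array([ 0.00128695,  0.00038955,  0.00114326,  0.00012439,  0.00028637,
       -0.00053887]), 'effort': array([ 3.66845386e-03, -5.44633555e+01, -2.73664802e+01,  6.46506669e-02,
        2.28475366e-02, -1.00884895e-04]), 'eef_pos': array([0.23725111, 0.5775811 , 0.1832282 ]), 'ee_rot': array([ 8.30677827e-01,  5.56752923e-01, -6.15557541e-04,  3.89395034e-04]), 'force': array([-0.29157841, -0.35338901,  0.84874436]), 'moment': array([-0.00691869,  0.01123701, -0.0508064 ]), 'gripper_width': 0.996929657734517}
scene [[448.17071106   0.         251.57614361]
 [  0.         448.17071106 201.83594007]
 [  0.           0.           1.        ]] [[ 0.74910723 -0.66222077 -0.01737829 -0.41092637]
 [ 0.36289732  0.38828173  0.847079   -0.21782405]
 [-0.55420564 -0.64085954  0.5311828  -0.63557864]
 [ 0.          0.          0.          1.        ]] ['color', 'K', 'view']
top [[470.18273368   0.         256.98436198]
 [  0.         470.18273368 195.53465682]
 [  0.           0.           1.        ]] [[-0.02504743 -0.99954825 -0.01661099  0.03068269]
 [ 0.99682596 -0.02622838  0.07516703 -0.53517089]
 [-0.07556875 -0.01467552  0.99703259 -1.21129019]
 [ 0.          0.          0.          1.        ]] ['color', 'K', 'view']
wrist [[287.84019479   0.         259.5954281 ]
 [  0.         287.84019479 190.05484227]
 [  0.           0.           1.        ]] [[ 9.99999121e-01  5.36582521e-04 -1.21249489e-03  3.83887977e-04]
 [ 2.23688844e-04 -9.69620599e-01 -2.44613664e-01 -6.74119332e-02]
 [-1.30691544e-03  2.44613178e-01 -9.69619866e-01 -2.00467440e-01]
 [ 0.00000000e+00  0.00000000e+00  0.00000000e+00  1.00000000e+00]] ['color', 'K', 'mount']
```

View pics/top0.png

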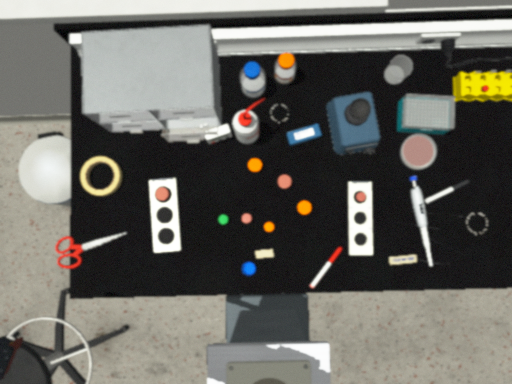

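View pics/scene0.png

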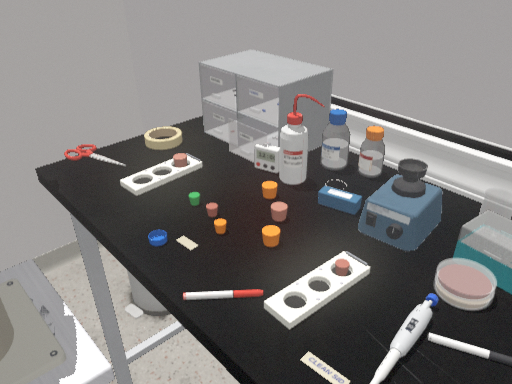

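```bash
python3 - <<'E'
import cv2
t=cv2.imread("pics/top0.png")
cv2.imwrite("pics/c1.png",cv2.resize(t[145:285,205:325],None,fx=5,fy=4.2857,interpolation=cv2.INTER_CUBIC) if 0 else cv2.resize(t[145:285,200:330],None,fx=4,fy=4,interpolation=cv2.INTER_CUBIC))
import numpy as np
a=cv2.resize(t[170:265,140:190],None,fx=6,fy=6,interpolation=cv2.INTER_CUBIC);b=cv2.resize(t[170:265,335:385],None,fx=6,fy=6,interpolation=cv2.INTER_CUBIC)
cv2.imwrite("pics/c2.png",np.hstack([a,b]))
E
```

```text
(no output)
```

View pics/c1.png

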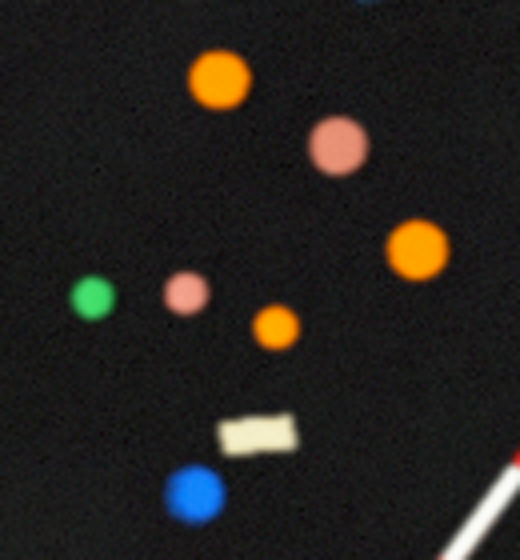

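View pics/c2.png

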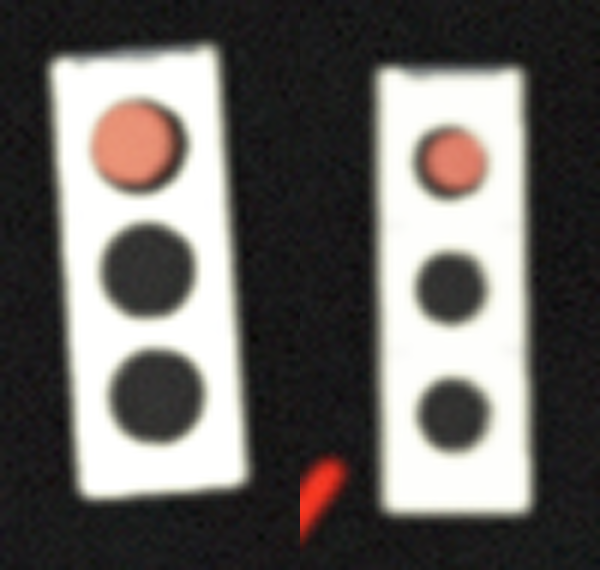

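View pics/wrist0.png

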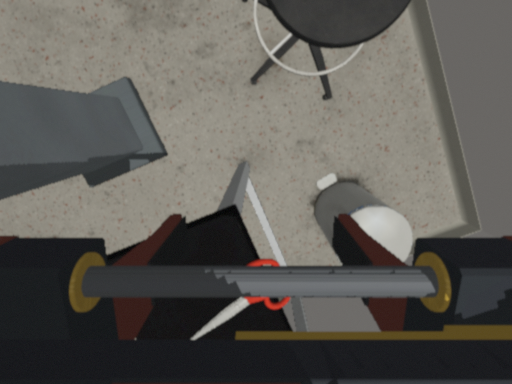

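```bash
cat > h.py <<'E'
from plant import *
import cv2, numpy as np
from scipy.spatial.transform import Rotation as R
def ray(K,view,u,v):
    V=np.linalg.inv(view); d=np.linalg.inv(K)@[u,v,1]; d=np.array([d[0],-d[1],-d[2]])
    return V[:3,3],V[:3,:3]@d
def hit(K,view,u,v,z):
    o,d=ray(K,view,u,v); return o+d*(z-o[2])/d[2]
def wristview(obs,mount):
    T=np.eye(4);T[:3,:3]=R.from_quat(obs["ee_rot"]).as_matrix();T[:3,3]=obs["eef_pos"]
    return np.linalg.inv(T@mount)
def proj(K,view,p):
    c=view@np.append(p,1);q=K@[c[0],-c[1],-c[2]];return q[:2]/q[2]
E
python3 - <<'E'
from h import *
c=camera("top");K,V=c["K"],c["view"];t=cv2.imread("pics/top0.png")
f=lambda x,y,s,ox,oy:((x+.5)/s-.5+ox,(y+.5)/s-.5+oy)
P={"wide":(*f(338,146,4,200,145),.028),"narrow":(*f(186.5,293.5,4,200,145),.022),
"orW1":(*f(220,80,4,200,145),.028),"orW2":(*f(417,250,4,200,145),.028),"orN":(*f(276,328,4,200,145),.022),"grN":(*f(93,298,4,200,145),.022),
"Wmid":(*f(148,270,6,140,170),.0095),"Wnear":(*f(156.5,395.5,6,140,170),.0095),"Wfar":(*f(134,145,6,140,170),.028),
"Nmid":(*f(151.5,288,6,335,170),.0095),"Nnear":(*f(153.5,414.5,6,335,170),.0095),"Nfar":(*f(155,161,6,335,170),.022)}
for k,(u,v,z) in P.items(): print(k,hit(K,V,u,v,z).round(4))
o=get_obs();print(R.from_quat(o["ee_rot"]).as_matrix().round(3))
for u,v in[(330,165),(415,105),(395,65),(355,125)]:print(hit(K,V,u,v,.1))
E
```

```text
wide [ 0.571  -0.0549  0.028 ]
narrow [0.4777 0.0464 0.022 ]
orW1 [0.6164 0.021  0.028 ]
orW2 [ 0.5019 -0.104   0.028 ]
orN [ 0.4538 -0.0113  0.022 ]
grN [0.4763 0.1074 0.022 ]
Wmid [0.4926 0.2634 0.0095]
Wnear [0.4374 0.2603 0.0095]
Wfar [0.5464 0.2651 0.028 ]
Nmid [ 0.4715 -0.2513  0.0095]
Nnear [ 0.4164 -0.2499  0.0095]
Nfar [ 0.5263 -0.2525  0.022 ]
[[ 0.38   0.925 -0.   ]
 [ 0.925 -0.38  -0.001]
 [-0.001  0.    -1.   ]]
[ 0.60019847 -0.16537374  0.1       ]
[ 0.74382549 -0.38036996  0.1       ]
[ 0.84652543 -0.33595498  0.1       ]
[ 0.69798207 -0.23057992  0.1       ]
```

```bash
python3 -m inch '0.67 -1.27 0 0 0 -1.1 0; 1.34 -2.53 0 0 0 -2.2 0; 2 -3.8 0 0 0 -3.3 0; 2.67 -5.06 0 0 0 -4.4 0; 3.34 -6.33 0 0 0 -5.5 0'
python3 -m inch '0.67 -1.27 0 0 0 -1.1 0; 1.34 -2.53 0 0 0 -2.2 0; 2 -3.8 0 0 0 -3.3 0; 2.67 -5.06 0 0 0 -4.4 0; 3.34 -6.33 0 0 0 -5.5 0'
```

```text
time_s: 0.62
eef_pos: [0.3213, 0.4183, 0.1838]
ee_rot: [0.94, 0.341, -0.0, 0.0]
force: [0.3, 0.4, 0.5]
gripper_width: 0.998
time_s: 1.03
eef_pos: [0.4049, 0.26, 0.1841]
ee_rot: [0.994, 0.108, 0.0, -0.0]
force: [1.1, 0.2, -0.5]
gripper_width: 1.001
```

```bash
python3 - <<'E'
from h import *
o=get_obs();c=camera("wrist");cv2.imwrite("pics/w1.png",c["color"]);V=wristview(o,c["mount"])
print(o["eef_pos"]);
for p in [(.4926,.2634,.014),(.4374,.2603,.014)]:print(proj(c["K"],V,p))
import pickle;pickle.dump((c["K"],V),open("w1.pkl","wb"))
E
```

```text
[0.40489022 0.26001587 0.18405258]
[325.33327789 182.53110492]
[284.08988453 175.97207585]
```

View pics/w1.png

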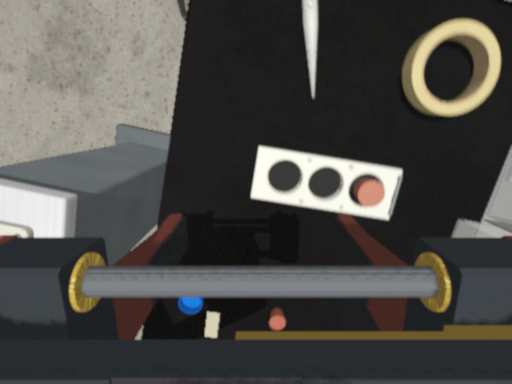

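```bash
python3 -m inch '0.67 -1.27 0 0 0 -1.1 0; 1.34 -2.53 0 0 0 -2.2 0; 2 -3.8 0 0 0 -3.3 0; 2.67 -5.06 0 0 0 -4.4 0; 3.34 -6.33 0 0 0 -5.5 0'
python3 -m inch '0.67 -1.27 -0.2 0 0 -1.1 0; 1.34 -2.53 -0.4 0 0 -2.2 0; 2 -3.8 -0.6 0 0 -3.3 0; 2.67 -5.06 -0.9 0 0 -4.4 0; 3.33 -6.3 -1.2 0 0 -5.6 0'
python3 -m inch '0 0 0 0 0 0 0; 0 0 0 0 0 0 0'
python3 - <<'E'
from h import *
o=get_obs();c=camera("wrist");cv2.imwrite("pics/w2.png",c["color"]);V=wristview(o,c["mount"])
print(o["eef_pos"],R.from_quat(o["ee_rot"]).as_matrix().round(3));
print(proj(c["K"],V,(.571,-.0549,.028)))
c=camera("top");cv2.imwrite("pics/t2.png",c["color"])
E
```

```text
time_s: 1.5
eef_pos: [0.4884, 0.1018, 0.184]
ee_rot: [0.991, -0.131, 0.0, -0.0]
force: [0.6, 0.5, -0.3]
gripper_width: 0.999
time_s: 1.92
eef_pos: [0.5719, -0.056, 0.1537]
ee_rot: [0.93, -0.367, 0.0, -0.0]
force: [0.7, -0.7, 0.0]
gripper_width: 1.001
time_s: 2.08
eef_pos: [0.5713, -0.0556, 0.1532]
ee_rot: [0.931, -0.366, -0.001, 0.0]
force: [0.2, 0.4, 0.4]
gripper_width: 1.0
[ 0.57126434 -0.05559063  0.15317299] [[ 0.732 -0.682 -0.001]
 [-0.682 -0.732  0.   ]
 [-0.001  0.001 -1.   ]]
[260.1878453  176.85603986]
```

View pics/w2.png

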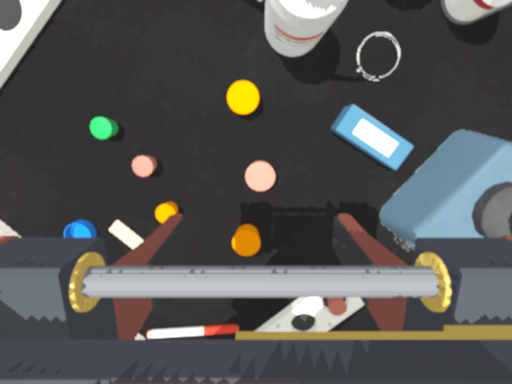

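View pics/t2.png

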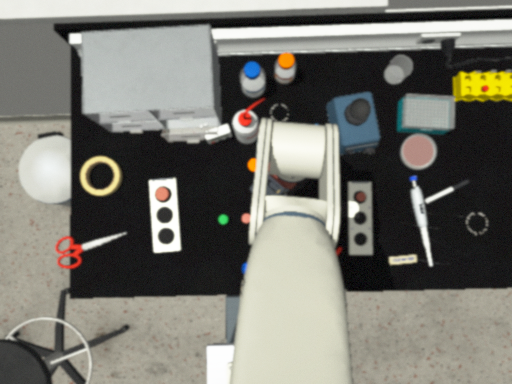

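```bash
python3 -m inch '0 0 -1 0 0 0 0; 0 0 -2 0 0 0 0; 0 0 -3 0 0 0 0; 0 0 -4 0 0 0 0; 0 0 -4.5 0 0 0 0'
python3 -m inch '0 0 -0.5 0 0 0 0; 0 0 -0.9 0 0 0 0; 0 0 -1.2 0 0 0 0; 0 0 -1.27 0 0 0 0; 0 0 -1.27 0 0 0 0'
```

```text
time_s: 2.6
eef_pos: [0.5692, -0.0525, 0.0394]
ee_rot: [0.931, -0.364, -0.002, 0.0]
force: [-1.3, -0.7, 0.2]
gripper_width: 0.997
time_s: 3.02
eef_pos: [0.5714, -0.0541, 0.0098]
ee_rot: [0.931, -0.365, 0.0, -0.0]
force: [0.4, 0.3, 0.4]
gripper_width: 1.003
```

Close on the wide bung.

```bash
python3 -m inch '0 0 0 0 0 0 100; 0 0 0 0 0 0 150; 0 0 0 0 0 0 255; 0 0 0 0 0 0 255; 0 0 0 0 0 0 255'
python3 -m inch '0 0 0 0 0 0 255; 0 0 0 0 0 0 255; 0 0 0 0 0 0 255; 0 0 0 0 0 0 255; 0 0 0 0 0 0 255'
```

```text
time_s: 3.43
eef_pos: [0.5715, -0.0542, 0.0101]
ee_rot: [0.931, -0.365, 0.0, -0.0]
force: [-0.0, -0.3, 0.1]
gripper_width: 0.657
time_s: 3.85
eef_pos: [0.5712, -0.0542, 0.0097]
ee_rot: [0.931, -0.365, -0.0, 0.0]
force: [-0.1, 0.9, -0.2]
gripper_width: 0.281
```

```bash
python3 - <<'E'
from h import *
print(get_obs()["gripper_width"])
c=camera("wrist")["color"];print(get_obs()["gripper_width"]);s=camera("scene")["color"]
a=cv2.resize(s[140:300,180:380],None,fx=4,fy=3.75)
cv2.imwrite("pics/s3.png",a);cv2.imwrite("pics/w3.png",c)
E
```

```text
0.2812520565006283
0.23476711729932975
```

View pics/s3.png

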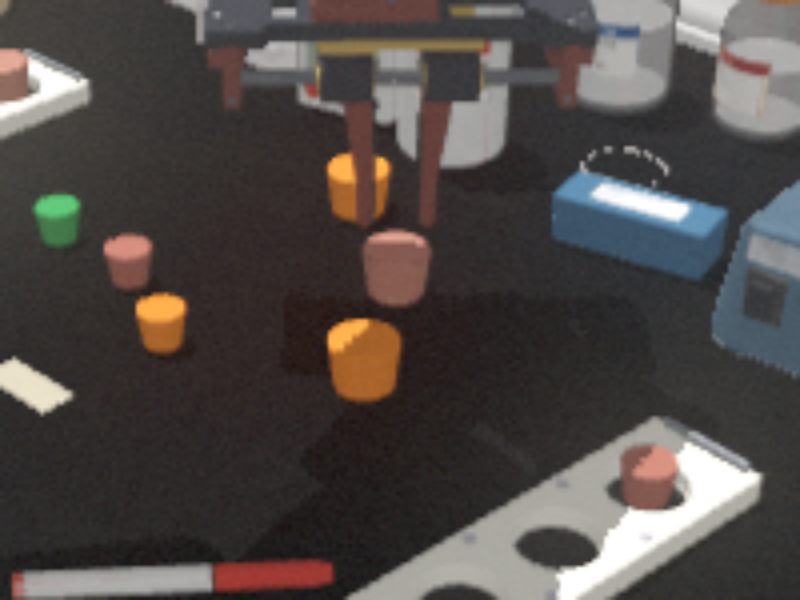

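View pics/w3.png

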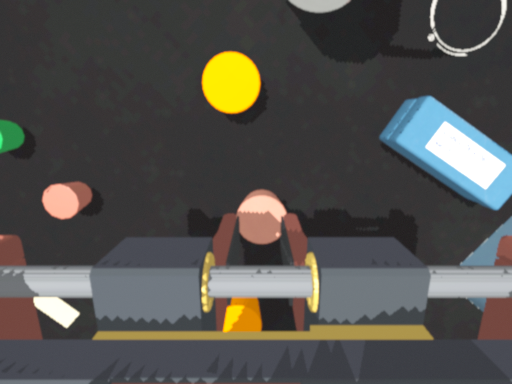

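```bash
python3 - <<'E'
from h import *
o=get_obs();c=camera("scene");w=camera("wrist");V=wristview(o,w["mount"])
print(o["eef_pos"],o["gripper_width"],get_obs()["gripper_width"])
def cr(p):u,v=proj(c["K"],c["view"],p);return (u-180)*4,(v-140)*3.75
for z in(0,.01,.028,.03,.04,.05):print(z,cr((.5712,-.0542,z)),proj(w["K"],V,(.5712,-.0542,z)))
print(hit(w["K"],V,262,217,.028))
cv2.imwrite("pics/s4.png",cv2.resize(c["color"][170:230,250:310],None,fx=10,fy=10,interpolation=cv2.INTER_CUBIC))
E
```

```text
[ 0.57120606 -0.05414356  0.0096981 ] 0.18799588261029587 0.09794764156667136
0 (np.float64(389.5893728704041), np.float64(289.7412861562466)) [261.15212545 207.50902344]
0.01 (np.float64(389.8493168999362), np.float64(274.4698134045701)) [261.21604791 211.646585  ]
0.028 (np.float64(390.3249268067941), np.float64(246.52816863556677)) [261.34730853 220.14279864]
0.03 (np.float64(390.3783951263258), np.float64(243.38695401995355)) [261.3633747  221.18272682]
0.04 (np.float64(390.6476382694477), np.float64(227.56916689415908)) [261.44886413 226.71627096]
0.05 (np.float64(390.9200922287323), np.float64(211.56274727071022)) [261.54402061 232.87554248]
[ 0.57302957 -0.05286401  0.028     ]
```

View pics/s4.png

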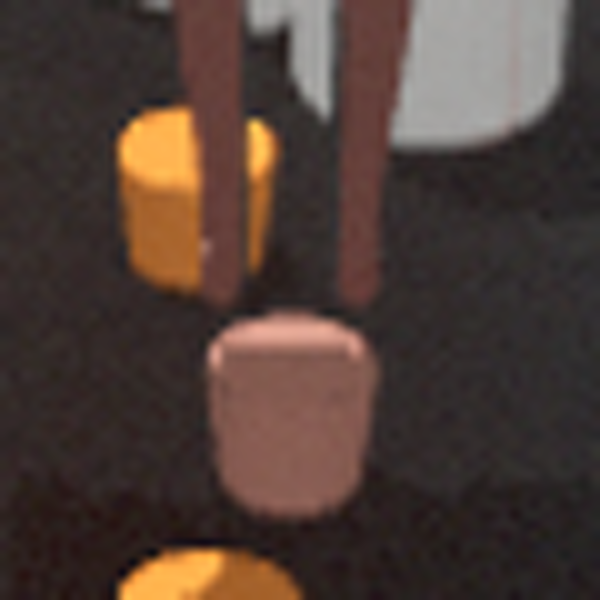

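```bash
python3 - <<'E'
from h import *
o=get_obs();w=camera("wrist")["color"];s=camera("scene")["color"]
print(o["gripper_width"],o["force"])
a=cv2.resize(w[180:300,190:330],None,fx=5,fy=5,interpolation=cv2.INTER_CUBIC)
cv2.imwrite("pics/w5.png",a)
cv2.imwrite("pics/s5.png",cv2.resize(s[140:240,220:340],None,fx=6,fy=6,interpolation=cv2.INTER_CUBIC))
E
```

```text
0.09794764156667136 [0.16284291 0.41895064 0.16853393]
```

View pics/w5.png

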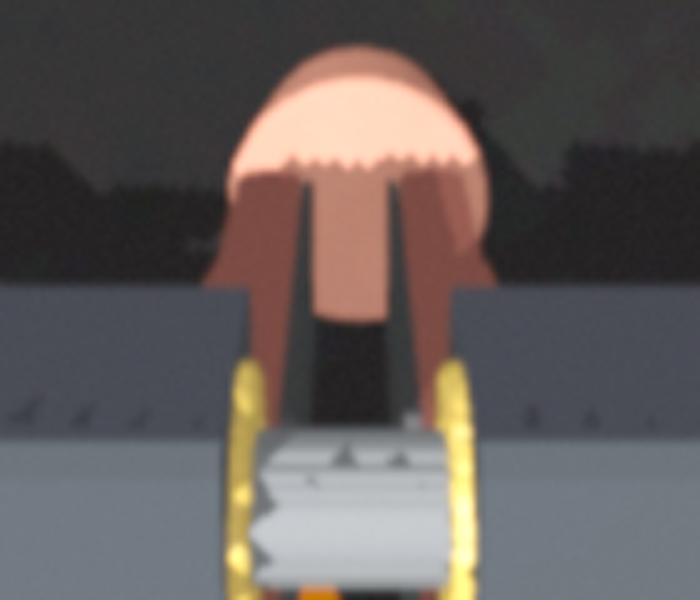

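View pics/s5.png

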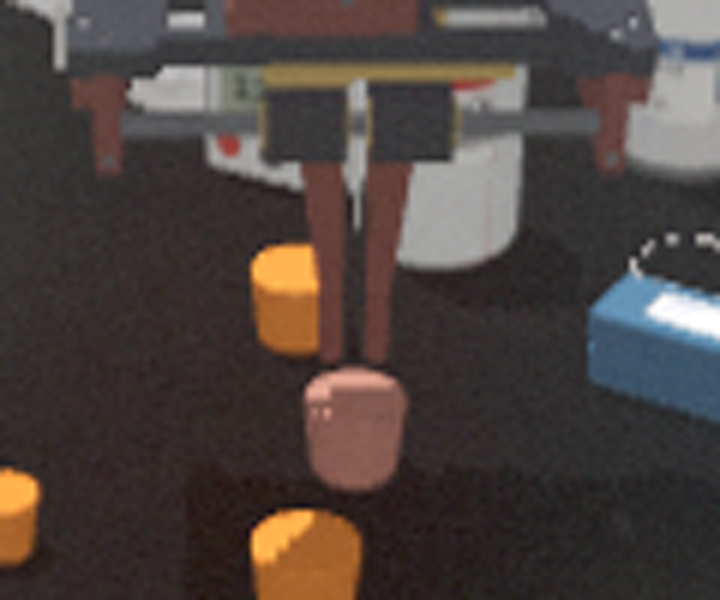

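```bash
python3 - <<'E'
from h import *
w=cv2.imread("pics/w2.png");cv2.imwrite("pics/w2c.png",cv2.resize(w[60:260,60:300],None,fx=3.2,fy=3,interpolation=cv2.INTER_CUBIC))
K=camera("wrist")["K"];m=camera("wrist")["mount"]
Rm=np.array([[.732,-.682,-.001],[-.682,-.732,0],[-.001,.001,-1]])
for dz in(0,.01,.02,.03):
    T=np.eye(4);T[:3,:3]=Rm;T[:3,3]=[.57126,-.05559,.15317+dz];V=np.linalg.inv(T@m)
    print(dz,[proj(K,V,p).round(1).tolist() for p in[(.571,-.0549,.028),(.4777,.0464,.022),(.6164,.021,.028),(.4538,-.0113,.022),(.4763,.1074,.022),(.5019,-.104,.028)]])
o=get_obs();print(o["time_s"])
E
```

```text
0 [[260.2, 176.9], [142.4, 167.0], [243.0, 98.3], [165.1, 214.6], [100.8, 128.7], [246.2, 243.4]]
0.01 [[260.2, 175.2], [145.7, 165.6], [243.5, 98.9], [167.7, 212.0], [105.4, 128.4], [246.6, 240.0]]
0.02 [[260.1, 173.6], [148.8, 164.3], [244.0, 99.5], [170.1, 209.5], [109.7, 128.1], [246.9, 236.8]]
0.03 [[260.1, 172.1], [151.7, 163.0], [244.5, 100.0], [172.4, 207.1], [113.9, 127.8], [247.2, 233.8]]
4.25
```

View pics/w2c.png

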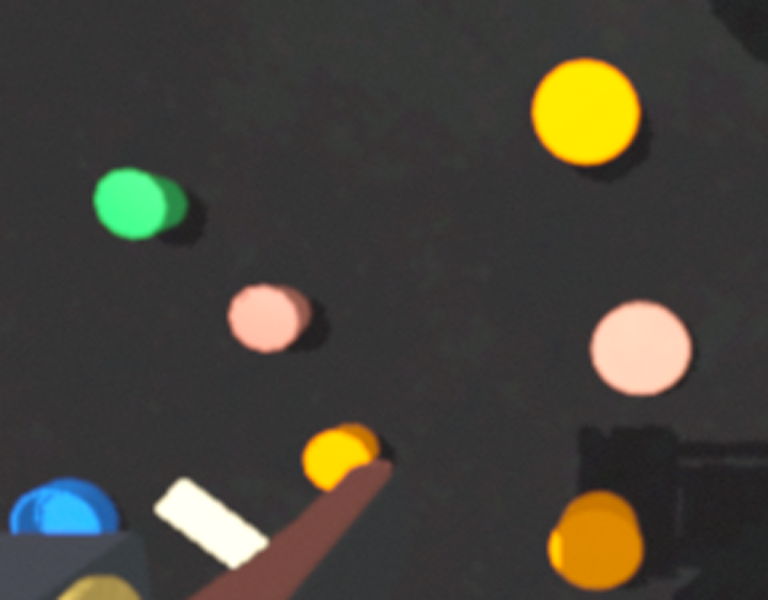

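```bash
python3 -m inch '0 0 0 0 0 0 40; 0 0 0 0 0 0 40; 0 0 0 0 0 0 40; 0 0 0 0 0 0 40; 0 0 0 0 0 0 40'
python3 -m inch '0 0 0 0 0 0 40; 0 0 0 0 0 0 40; 0 0 0 0 0 0 40; 0 0 0 0 0 0 40; 0 0 0 0 0 0 40'
python3 - <<'E'
from h import *
o=get_obs();w=camera("wrist")["color"];c=camera("scene");s=c["color"]
print(o["gripper_width"],o["force"],o["eef_pos"])
g=o["gripper_width"]*.044
Rm=R.from_quat(o["ee_rot"]).as_matrix()
for sx in(-1,1):
  for tz in (0,-.02,-.04):
    p=o["eef_pos"]+Rm@[sx*g,0,tz];u,v=proj(c["K"],c["view"],p);print(sx,tz,(u-220)*6,(v-140)*6)
cv2.imwrite("pics/w6.png",w)
cv2.imwrite("pics/s6.png",cv2.resize(s[140:240,220:340],None,fx=6,fy=6,interpolation=cv2.INTER_CUBIC))
E
```

```text
time_s: 4.67
eef_pos: [0.5712, -0.0542, 0.0097]
ee_rot: [0.931, -0.365, 0.0, -0.0]
force: [-0.5, 0.7, 0.3]
gripper_width: 0.349
time_s: 5.08
eef_pos: [0.5712, -0.0541, 0.0097]
ee_rot: [0.931, -0.365, 0.0, 0.0]
force: [-0.1, 0.1, 0.2]
gripper_width: 0.727
0.7273725494923217 [-0.08372262  0.09319809  0.18290097] [ 0.57122728 -0.0541369   0.00974329]
-1 0 250.33459973507593 439.81296701075064
-1 -0.02 250.01365629247516 390.1505572118506
-1 -0.04 249.6850677591525 339.3051550910756
1 0 439.24242700920684 439.54062540317506
1 -0.02 441.1489151489867 389.7716979777545
1 -0.04 443.100912726043 338.81474539041295
```

View pics/s6.png

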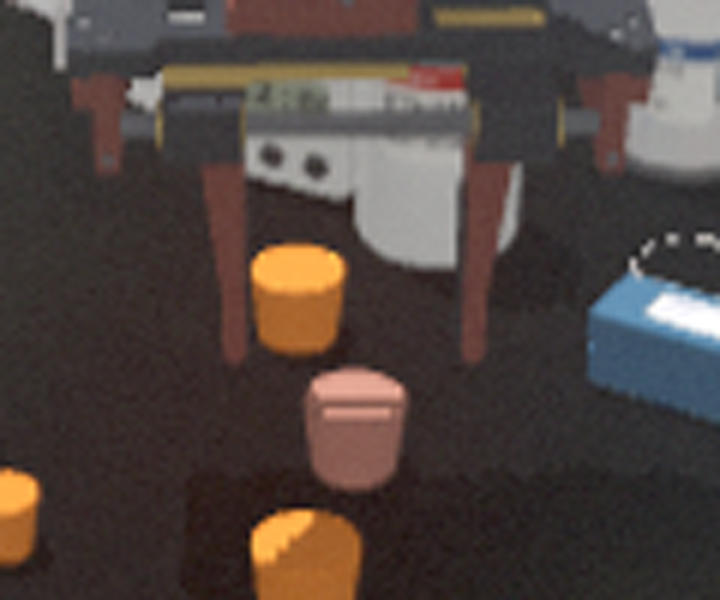

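View pics/w6.png

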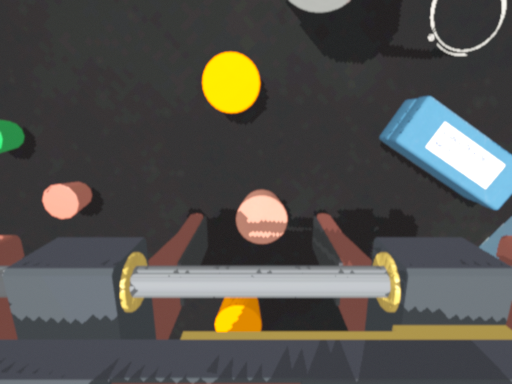

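```bash
python3 -m inch '0 0 -0.2 0 0 0 40; 0 0 -0.4 0 0 0 40; 0 0 -0.4 0 0 0 40'
python3 - <<'E'
from h import *
o=get_obs();c=camera("scene");s=c["color"]
print(o["gripper_width"],o["force"],o["eef_pos"])
cv2.imwrite("pics/s7.png",cv2.resize(s[140:240,220:340],None,fx=6,fy=6,interpolation=cv2.INTER_CUBIC))
E
```

```text
time_s: 5.43
eef_pos: [0.5704, -0.0541, -0.0014]
ee_rot: [0.931, -0.365, -0.001, 0.0]
force: [-0.6, 0.3, 0.1]
gripper_width: 0.849
0.8489237646305274 [-0.61551938  0.31047695  0.05708461] [ 0.57037665 -0.05405375 -0.0014284 ]
```

View pics/s7.png

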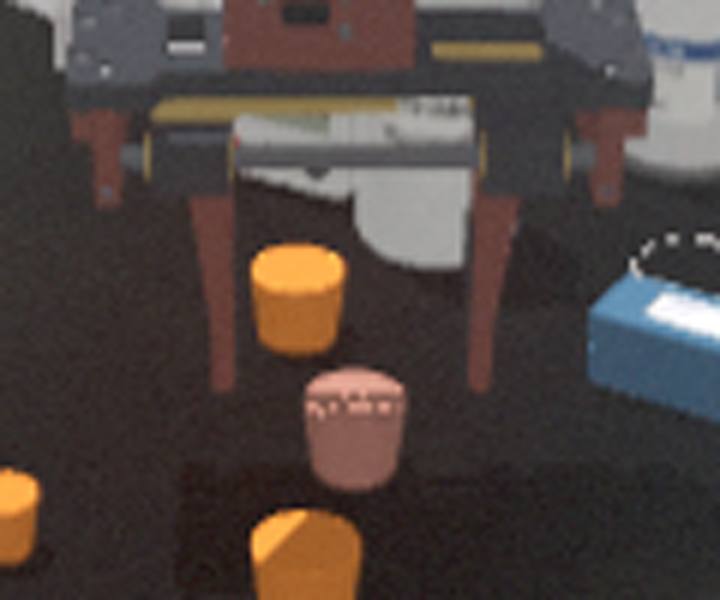

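```bash
python3 -m inch '0 0 -0.2 0 0 0 40; 0 0 -0.4 0 0 0 40; 0 0 -0.6 0 0 0 40; 0 0 -0.6 0 0 0 40'
python3 - <<'E'
from h import *
o=get_obs();c=camera("scene");s=c["color"]
print(o["gripper_width"],o["force"],o["eef_pos"])
cv2.imwrite("pics/s8.png",cv2.resize(s[140:240,220:340],None,fx=6,fy=6,interpolation=cv2.INTER_CUBIC))
cv2.imwrite("pics/w8.png",camera("wrist")["color"])
E
```

```text
time_s: 5.82
eef_pos: [0.5704, -0.0541, -0.0165]
ee_rot: [0.931, -0.365, -0.001, 0.0]
force: [-0.1, 0.4, 0.0]
gripper_width: 0.843
0.8428014583478831 [-0.11078529  0.38571232  0.01396804] [ 0.5703808  -0.05405905 -0.01646601]
```

View pics/s8.png

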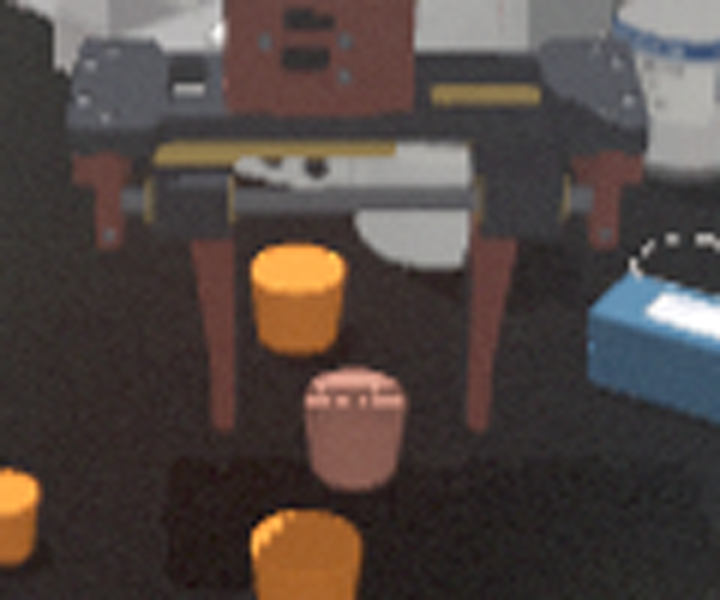

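View pics/w8.png

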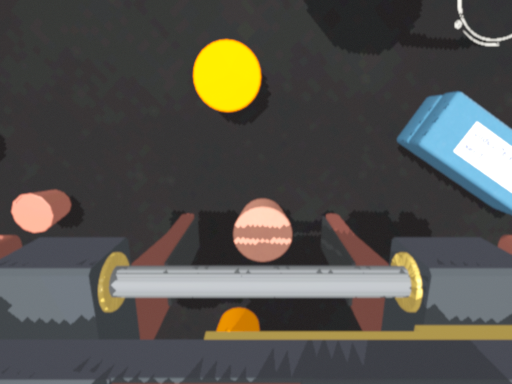

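```bash
python3 -m inch '0 0 -0.1 0 0 0 40; 0 0 -0.2 0 0 0 40; 0 0 -0.2 0 0 0 255; 0 0 -0.2 0 0 0 255; 0 0 -0.2 0 0 0 255'
python3 -m inch '0 0 0 0 0 0 255; 0 0 0 0 0 0 255; 0 0 0 0 0 0 255; 0 0 0 0 0 0 255; 0 0 0 0 0 0 255'
python3 -m inch '0 0 0 0 0 0 255; 0 0 0 0 0 0 255; 0 0 0 0 0 0 255'
python3 - <<'E'
from h import *
o=get_obs();c=camera("scene");s=c["color"]
print(o["gripper_width"],o["force"],o["eef_pos"])
cv2.imwrite("pics/s9.png",cv2.resize(s[140:240,220:340],None,fx=6,fy=6,interpolation=cv2.INTER_CUBIC))
cv2.imwrite("pics/w9.png",camera("wrist")["color"])
E
```

```text
time_s: 6.33
eef_pos: [0.5713, -0.0541, -0.0202]
ee_rot: [0.931, -0.365, 0.0, -0.0]
force: [0.7, 0.8, 0.3]
gripper_width: 0.655
time_s: 6.75
eef_pos: [0.5713, -0.0541, -0.0202]
ee_rot: [0.931, -0.365, 0.0, -0.0]
force: [0.3, -0.1, -0.1]
gripper_width: 0.369
time_s: 7.0
eef_pos: [0.5713, -0.0541, -0.0202]
ee_rot: [0.931, -0.365, 0.0, -0.0]
force: [-0.2, 0.3, 2.3]
gripper_width: 0.369
0.36862955095243954 [-0.19887132  0.33941188  2.26493293] [ 0.57130057 -0.05412077 -0.02017621]
```

View pics/s9.png

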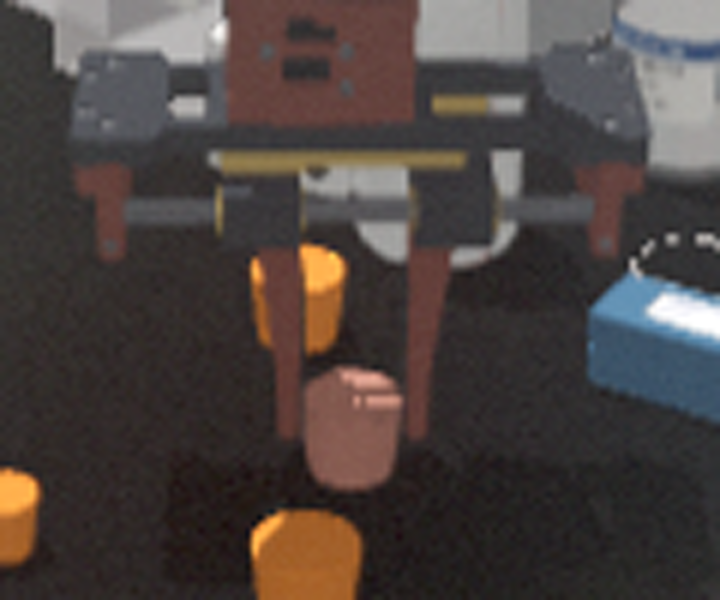

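```bash
python3 -m inch '0 0 0.2 0 0 0 255; 0 0 0.6 0 0 0 255; 0 0 1.4 0 0 0 255; 0 0 2.4 0 0 0 255; 0 0 3.2 0 0 0 255'
python3 - <<'E'
from h import *
o=get_obs();c=camera("scene");s=c["color"]
print(o["gripper_width"],o["force"],o["eef_pos"])
cv2.imwrite("pics/s10.png",cv2.resize(s[120:220,220:340],None,fx=6,fy=6,interpolation=cv2.INTER_CUBIC))
E
```

```text
time_s: 7.52
eef_pos: [0.5714, -0.0542, 0.0616]
ee_rot: [0.931, -0.365, 0.0, -0.0]
force: [-0.7, -0.3, -0.4]
gripper_width: 0.368
0.3681775867844753 [-0.73305393 -0.28236894 -0.40113801] [ 0.57138471 -0.05417816  0.06162651]
```

View pics/s10.png

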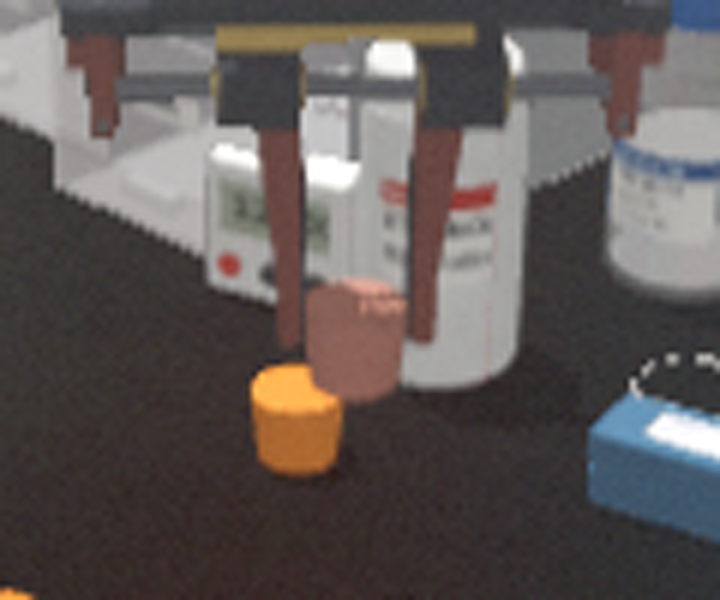

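```bash
python3 -m inch '-0.2 0.8 0.2 0 0 -0.3 255; -0.5 2 0.2 0 0 -0.8 255; -0.8 3.4 0.2 0 0 -1.3 255; -1.2 4.8 0.2 0 0 -1.8 255; -1.55 6.2 0.2 0 0 -2.3 255'
python3 -m inch '-0.35 1.4 0 0 0 -0.5 255; -0.7 2.8 0 0 0 -1 255; -1.05 4.2 0 0 0 -1.5 255; -1.35 5.5 0 0 0 -1.9 255; -1.6 6.5 0 0 0 -2.1 255'
python3 -m inch '0 0 0 0 0 0 255; 0 0 0 0 0 0 255'
python3 - <<'E'
from h import *
o=get_obs();c=camera("scene");w=camera("wrist")
V=wristview(o,w["mount"])
print(o["gripper_width"],o["force"],o["eef_pos"],R.from_quat(o["ee_rot"]).as_matrix()[:,0])
print("to go",([.4926,.2634]-o["eef_pos"][:2])/.025, proj(w["K"],V,(.4926,.2634,.014)),proj(w["K"],V,(.4374,.2603,.014)))
cv2.imwrite("pics/s11.png",cv2.resize(c["color"][90:210,90:230],None,fx=5,fy=5,interpolation=cv2.INTER_CUBIC))
cv2.imwrite("pics/w11.png",w["color"])
E
```

```text
time_s: 7.98
eef_pos: [0.5319, 0.1021, 0.0653]
ee_rot: [0.889, -0.458, 0.0, -0.0]
force: [1.1, -0.2, -1.1]
gripper_width: 0.37
time_s: 8.4
eef_pos: [0.4918, 0.2658, 0.0653]
ee_rot: [0.844, -0.536, 0.0, -0.0]
force: [0.3, -0.1, -0.1]
gripper_width: 0.367
time_s: 8.57
eef_pos: [0.4921, 0.2645, 0.0651]
ee_rot: [0.845, -0.535, 0.0, -0.0]
force: [-0.4, -0.2, -0.7]
gripper_width: 0.368
0.36769568250830587 [-0.37847772 -0.18660818 -0.68734541] [0.49208882 0.26448242 0.06509009] [ 4.28062271e-01 -9.03749234e-01  1.18262733e-04]
to go [ 0.02044708 -0.04329693] [262.25778777 193.14849419] [240.15319917 245.46589785]
```

View pics/s11.png

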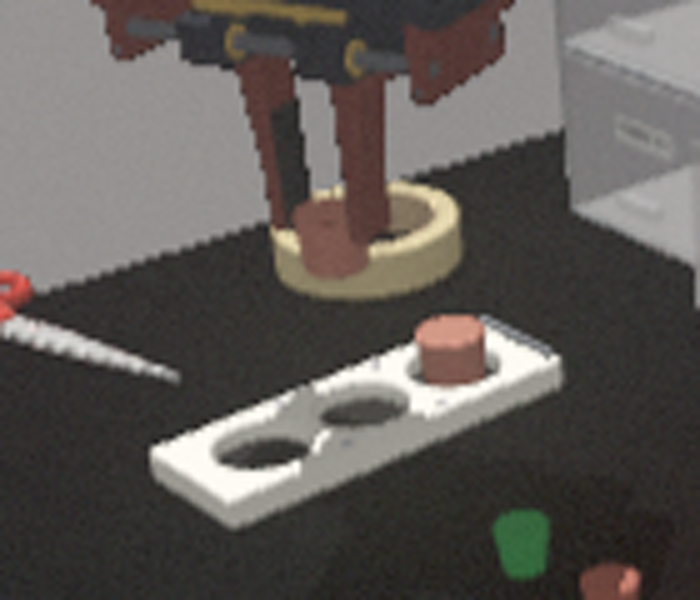

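View pics/w11.png

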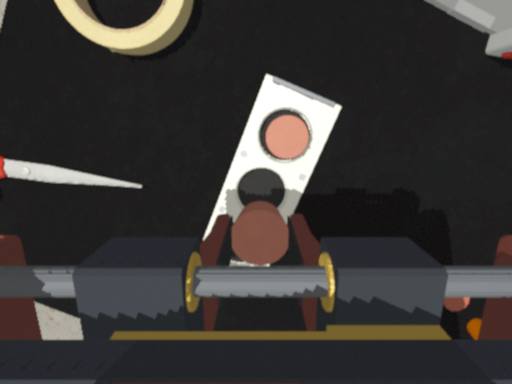

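```bash
python3 - <<'E'
from h import *
o=get_obs();c=camera("scene");w=camera("wrist");V=wristview(o,w["mount"])
e=o["eef_pos"]
u=proj(c["K"],c["view"],(e[0],e[1],e[2]+.034));print((u-[90,90])*5)
for z in(.09,.1,.113,.12):print(z,hit(w["K"],V,260,233,z),proj(w["K"],V,(e[0],e[1],z)))
print(proj(w["K"],V,(.571-.5713+e[0],e[1]-.0008,e[2]+.0482)))
E
```

```text
[331.51567059 238.36255259]
0.09 [0.48581794 0.26060765 0.09      ] [261.37223487 223.0677107 ]
0.1 [0.48958306 0.26238625 0.1       ] [261.45847039 228.86133079]
0.113 [0.49447771 0.26469843 0.113     ] [261.58583617 237.4182344 ]
0.12 [0.49711329 0.26594345 0.12      ] [261.6628861  242.59473269]
[262.63206947 238.47547739]
```

```bash
python3 -m inch '0 -0.05 -0.8 0 0 0 255; 0 -0.05 -1.6 0 0 0 255; 0 -0.05 -2.3 0 0 0 255; 0 -0.05 -2.7 0 0 0 255; 0 -0.05 -2.8 0 0 0 255'
python3 -m inch '0 0 -0.1 0 0 0 255; 0 0 -0.2 0 0 0 255; 0 0 -0.28 0 0 0 255; 0 0 -0.28 0 0 0 255'
python3 - <<'E'
from h import *
o=get_obs();c=camera("scene")
print(o["gripper_width"],o["force"],o["eef_pos"])
cv2.imwrite("pics/s12.png",cv2.resize(c["color"][110:210,100:220],None,fx=6,fy=6,interpolation=cv2.INTER_CUBIC))
E
```

```text
time_s: 9.18
eef_pos: [0.4916, 0.2606, -0.0069]
ee_rot: [0.844, -0.537, -0.001, 0.001]
force: [0.2, -0.9, -0.2]
gripper_width: 0.373
time_s: 9.52
eef_pos: [0.4928, 0.2622, -0.0119]
ee_rot: [0.844, -0.536, 0.0, -0.0]
force: [-0.8, 0.2, 0.1]
gripper_width: 0.368
0.36810511712419225 [-0.82555482  0.24262923  0.10490608] [ 0.49279025  0.26219944 -0.01192444]
```

View pics/s12.png

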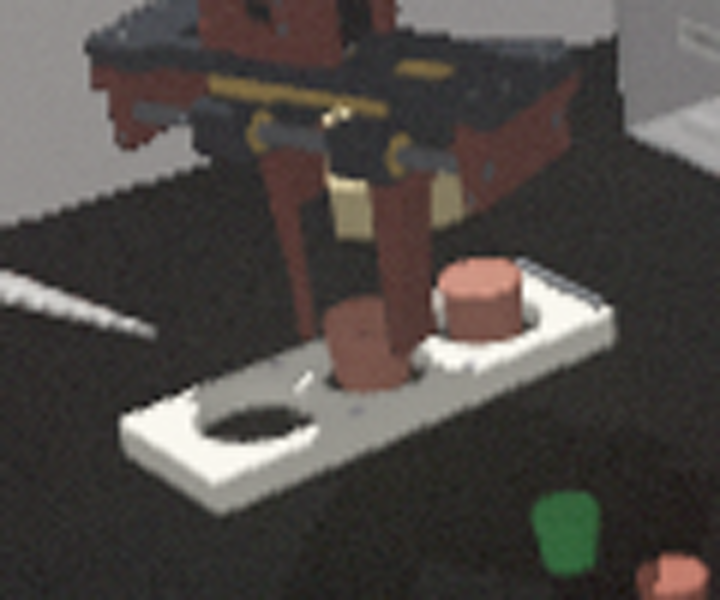

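```bash
python3 -m inch '0 0 -0.08 0 0 0 255; 0 0 -0.08 0 0 0 255; 0 0 -0.08 0 0 0 110; 0 0 -0.08 0 0 0 110; 0 0 -0.08 0 0 0 110'
python3 -m inch '0 0 0 0 0 0 110; 0 0 0 0 0 0 110; 0 0 0 0 0 0 110'
python3 - <<'E'
from h import *
o=get_obs();c=camera("scene")
print(o["gripper_width"],o["force"],o["eef_pos"])
cv2.imwrite("pics/s13.png",cv2.resize(c["color"][110:210,100:220],None,fx=6,fy=6,interpolation=cv2.INTER_CUBIC))
E
```

```text
time_s: 9.98
eef_pos: [0.4926, 0.2622, -0.0141]
ee_rot: [0.844, -0.536, 0.0, -0.0]
force: [-0.1, 0.3, -0.0]
gripper_width: 0.551
time_s: 10.23
eef_pos: [0.4925, 0.2621, -0.0143]
ee_rot: [0.844, -0.536, 0.0, -0.0]
force: [-0.7, 0.2, -0.0]
gripper_width: 0.569
0.5694693828271389 [-0.65634438  0.21684414 -0.01025535] [ 0.49246639  0.26214303 -0.01425379]
```

View pics/s13.png

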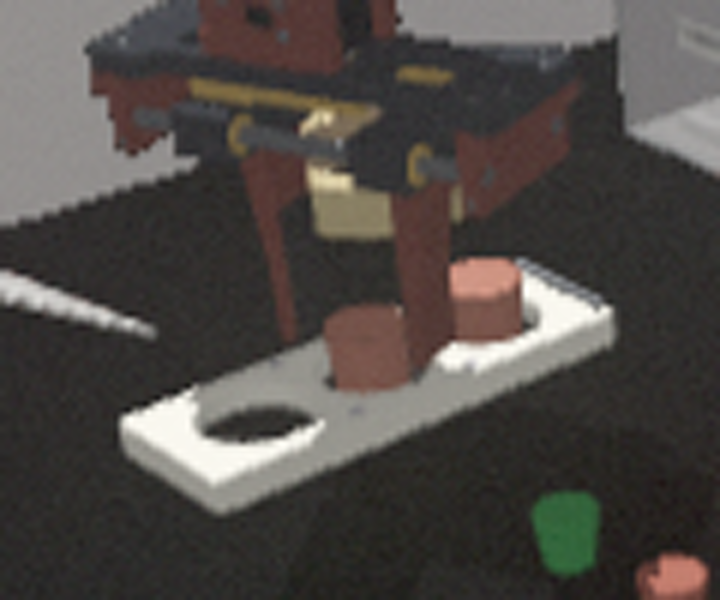

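```bash
python3 -m inch '0 0 0.6 0 0 0 110; 0 0 1.6 0 0 0 110; 0 0 2.6 0 0 0 110; 0 0 3.4 0 0 0 60; 0 0 3.4 0 0 0 60'
python3 -m inch '-0.1 -1 0 0 0 1.1 60; -0.2 -2 0 0 0 2.2 60; -0.3 -3 0 0 0 3.3 60; -0.4 -4 0 0 0 4.4 60; -0.4 -5 0 0 0 5.5 60'
python3 -m inch '0 -1 0 0 0 1.1 60; -0.1 -2 0 0 0 2.2 60; -0.2 -3 0 0 0 3.3 60; -0.2 -3.6 0 0 0 4.4 60; -0.2 -3.6 0 0 0 5.3 60'
python3 -m inch '0 0 0 0 0 0 60; 0 0 0 0 0 0 60'
python3 - <<'E'
from h import *
o=get_obs();w=camera("wrist")
V=wristview(o,w["mount"])
print(o["time_s"],o["gripper_width"],o["eef_pos"],R.from_quat(o["ee_rot"]).as_matrix()[:,0])
for n,p in dict(nar=(.4777,.0464,.022),gr=(.4763,.1074,.022),orN=(.4538,-.0113,.022)).items():print(n,proj(w["K"],V,p))
cv2.imwrite("pics/w14.png",w["color"])
E
```

```text
time_s: 10.7
eef_pos: [0.495, 0.2634, 0.0745]
ee_rot: [0.844, -0.536, 0.002, -0.003]
force: [0.9, -0.0, 0.5]
gripper_width: 0.679
time_s: 11.12
eef_pos: [0.4813, 0.1359, 0.0699]
ee_rot: [0.948, -0.318, -0.001, 0.0]
force: [0.8, -1.1, 0.3]
gripper_width: 0.767
time_s: 11.53
eef_pos: [0.4766, 0.0447, 0.07]
ee_rot: [0.996, -0.093, -0.001, 0.0]
force: [-0.1, -0.0, -0.0]
gripper_width: 0.759
time_s: 11.7
eef_pos: [0.4771, 0.047, 0.0702]
ee_rot: [0.995, -0.096, -0.0, 0.0]
force: [-0.4, 1.3, -0.2]
gripper_width: 0.765
11.7 0.7650969211420796 [0.47713494 0.04695784 0.07021432] [ 9.81611887e-01 -1.90886216e-01 -7.45606296e-04]
nar [261.30259984 195.51627535]
gr [245.97509746 127.3893781 ]
orN [248.07810285 257.9109308 ]
```

View pics/w14.png

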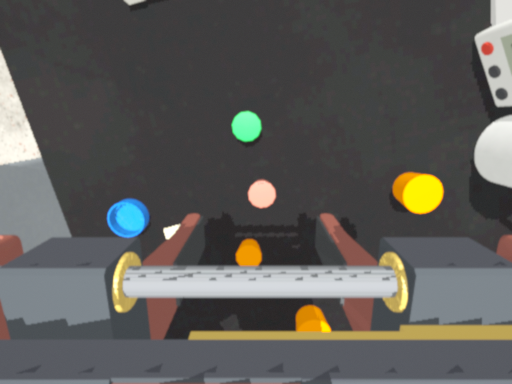

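```bash
python3 -m inch '0 0 -1 0 0 0 60; 0 0 -2 0 0 0 60; 0 0 -2.8 0 0 0 60; 0 0 -3.2 0 0 0 60; 0 0 -3.4 0 0 0 60'
python3 -m inch '0 0 -0.15 0 0 0 60; 0 0 -0.3 0 0 0 60; 0 0 -0.3 0 0 0 60'
python3 - <<'E'
from h import *
o=get_obs();c=camera("scene")
print(o["gripper_width"],o["force"],o["eef_pos"])
cv2.imwrite("pics/s15.png",cv2.resize(c["color"][150:250,150:270],None,fx=6,fy=6,interpolation=cv2.INTER_CUBIC))
E
```

```text
time_s: 12.17
eef_pos: [0.4764, 0.0475, -0.0158]
ee_rot: [0.996, -0.095, -0.001, 0.0]
force: [-0.1, -0.8, 0.9]
gripper_width: 0.768
time_s: 12.42
eef_pos: [0.4778, 0.0473, -0.0217]
ee_rot: [0.996, -0.094, 0.0, -0.0]
force: [-0.3, -0.2, -0.0]
gripper_width: 0.766
0.7659311486858188 [-0.2858684  -0.22205932 -0.01883248] [ 0.47778596  0.04725576 -0.02165396]
```

View pics/s15.png

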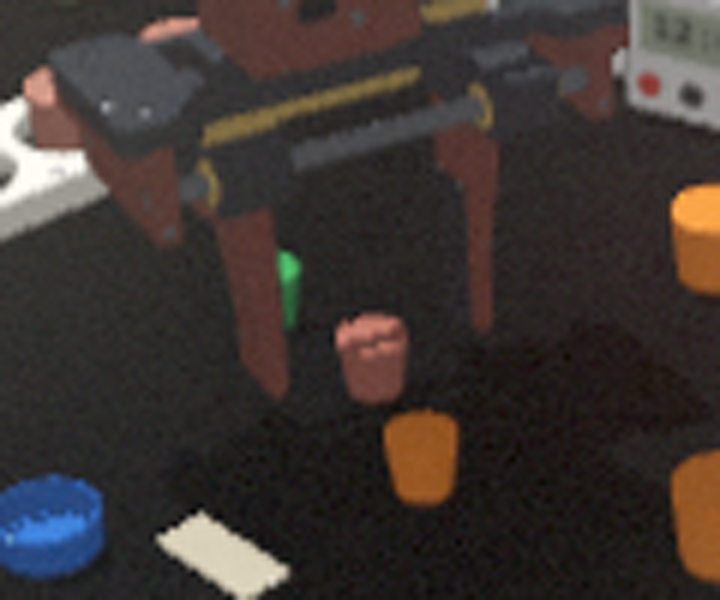

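Jaws straddle the narrow bung with the green and orange clear of the fingers. Close.

```bash
python3 -m inch '0 0 0 0 0 0 255; 0 0 0 0 0 0 255; 0 0 0 0 0 0 255; 0 0 0 0 0 0 255; 0 0 0 0 0 0 255'
python3 -m inch '0 0 0 0 0 0 255; 0 0 0 0 0 0 255; 0 0 0 0 0 0 255; 0 0 0 0 0 0 255; 0 0 0 0 0 0 255'
python3 -m inch '0 0 0 0 0 0 255; 0 0 0 0 0 0 255'
```

```text
time_s: 12.88
eef_pos: [0.4776, 0.0471, -0.0215]
ee_rot: [0.996, -0.094, 0.0, -0.0]
force: [0.4, -0.2, -0.1]
gripper_width: 0.419
time_s: 13.3
eef_pos: [0.4776, 0.0471, -0.0217]
ee_rot: [0.996, -0.094, 0.0, -0.0]
force: [0.1, 0.2, 0.5]
gripper_width: 0.259
time_s: 13.47
eef_pos: [0.4776, 0.0471, -0.0218]
ee_rot: [0.996, -0.094, 0.0, -0.0]
force: [0.7, 0.4, 0.6]
gripper_width: 0.262
```

```bash
python3 -m inch '0 0 0.2 0 0 0 255; 0 0 0.8 0 0 0 255; 0 0 1.8 0 0 0 255; 0 0 2.8 0 0 0 255; 0 0 3.7 0 0 0 255'
python3 -m inch '0 -0.8 0 0 0 -1 255; 0 -2 0 0 0 -2 255; -0.1 -3.3 0 0 0 -3 255; -0.1 -4.6 0 0 0 -4 255; -0.1 -5.9 0 0 0 -5 255'
python3 -m inch '0 -1.3 0 0 0 -1 255; 0 -2.6 0 0 0 -2 255; -0.1 -3.9 0 0 0 -3 255; -0.1 -5.1 0 0 0 -4 255; -0.15 -6 0 0 0 -5 255'
python3 -m inch '0 0 0 0 0 -0.5 255; 0 0 0 0 0 -0.5 255'
python3 - <<'E'
from h import *
o=get_obs();c=camera("scene");w=camera("wrist")
V=wristview(o,w["mount"]);e=o["eef_pos"]
print(o["time_s"],o["gripper_width"],e,R.from_quat(o["ee_rot"]).as_matrix()[:,0])
for n,p in dict(mid=(.4715,-.2513,.014),far=(.5263,-.2525,.027),bung=(e[0],e[1]-.0005,e[2]+.0217+.022)).items():print(n,proj(w["K"],V,p))
print((proj(c["K"],c["view"],(e[0],e[1],e[2]+.0217+.011))-[240,160])*4)
cv2.imwrite("pics/w16.png",w["color"])
cv2.imwrite("pics/s16.png",cv2.resize(c["color"][160:310,240:400],None,fx=4,fy=4,interpolation=cv2.INTER_CUBIC))
E
```

```text
time_s: 13.88
eef_pos: [0.4771, 0.0471, 0.072]
ee_rot: [0.996, -0.094, -0.0, 0.0]
force: [1.4, 0.4, -0.3]
gripper_width: 0.252
time_s: 14.3
eef_pos: [0.4745, -0.1016, 0.0711]
ee_rot: [0.951, -0.309, 0.0, -0.0]
force: [1.1, 0.5, 0.6]
gripper_width: 0.257
time_s: 14.72
eef_pos: [0.4711, -0.2528, 0.0711]
ee_rot: [0.861, -0.509, 0.0, 0.0]
force: [-0.6, 1.1, -0.4]
gripper_width: 0.257
time_s: 14.88
eef_pos: [0.4708, -0.2517, 0.0709]
ee_rot: [0.85, -0.527, -0.0, -0.0]
force: [-0.3, 0.4, -0.3]
gripper_width: 0.259
14.8833 0.2587460624128302 [ 0.47081645 -0.2516503   0.07085722] [ 4.45241657e-01 -8.95410445e-01 -3.40543467e-05]
mid [260.91256387 190.75862681]
far [291.44030154 138.40248518]
bung [262.2951348  234.75741371]
[327.27700201 317.44678839]
```

View pics/w16.png

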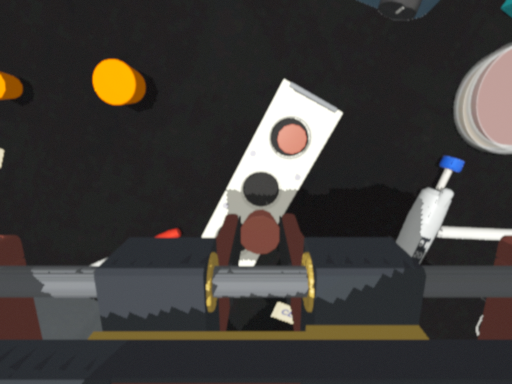

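View pics/s16.png

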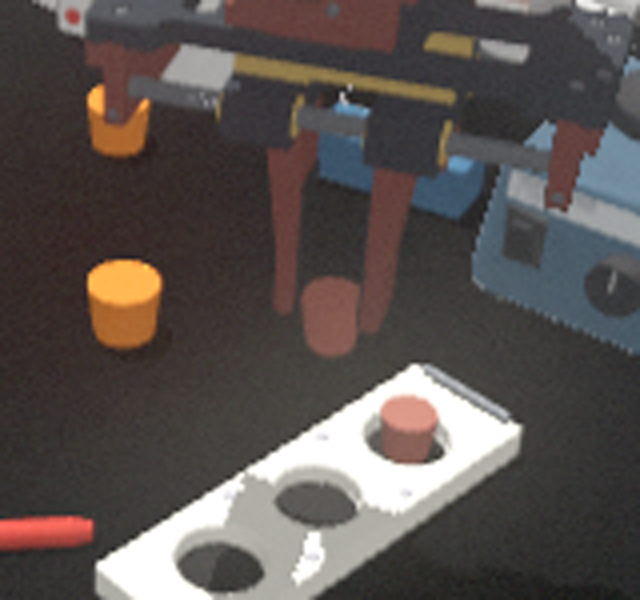

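```bash
python3 -m inch '0 0 -0.9 0 0 0 255; 0 0 -1.8 0 0 0 255; 0 0 -2.6 0 0 0 255; 0 0 -3 0 0 0 255; 0 0 -3.15 0 0 0 255'
python3 -m inch '0 0 -0.1 0 0 0 255; 0 0 -0.2 0 0 0 255; 0 0 -0.26 0 0 0 255; 0 0 -0.26 0 0 0 255'
python3 - <<'E'
from h import *
o=get_obs();c=camera("scene")
print(o["gripper_width"],o["force"],o["eef_pos"])
cv2.imwrite("pics/s17.png",cv2.resize(c["color"][200:320,260:380],None,fx=5,fy=5,interpolation=cv2.INTER_CUBIC))
E
```

```text
time_s: 15.4
eef_pos: [0.4702, -0.2489, -0.0095]
ee_rot: [0.852, -0.524, -0.002, 0.0]
force: [-0.3, 0.2, 0.3]
gripper_width: 0.257
time_s: 15.73
eef_pos: [0.4716, -0.2506, -0.014]
ee_rot: [0.851, -0.525, 0.0, -0.0]
force: [0.4, -1.0, -0.3]
gripper_width: 0.253
0.2532988455612641 [ 0.39640483 -1.01945945 -0.26861484] [ 0.47163565 -0.25055672 -0.0140233 ]
```

View pics/s17.png

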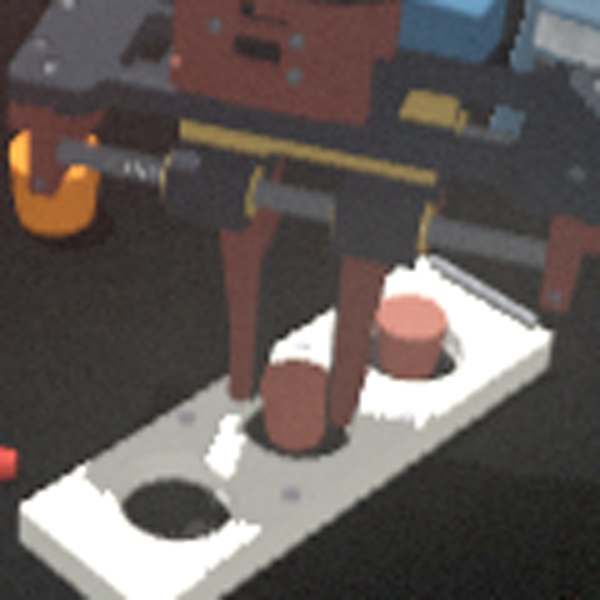

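```bash
python3 -m inch '0 0 -0.06 0 0 0 255; 0 0 -0.06 0 0 0 255; 0 0 -0.06 0 0 0 130; 0 0 -0.06 0 0 0 130; 0 0 -0.06 0 0 0 130'
python3 -m inch '0 0 0 0 0 0 130; 0 0 0 0 0 0 130; 0 0 0 0 0 0 130'
python3 -m inch '0 0 0.3 0 0 0 130; 0 0 1.2 0 0 0 130; 0 0 2.4 0 0 0 130; 0 0 3.6 0 0 0 130; 0 0 5 0 0 0 130'
python3 -m inch '-1 1.2 0 0 0 0 130; -2 2.6 0 0 0 0 130; -2.6 4 0 0 0 0 130; -3 5.4 0 0 0 0 130; -3 6.8 0 0 0 0 130'
python3 -m inch '0 0 0 0 0 0 130; 0 0 0 0 0 0 130'
python3 - <<'E'
from h import *
o=get_obs();c=camera("scene")
print(o["gripper_width"],o["force"],o["eef_pos"])
cv2.imwrite("pics/s18.png",c["color"]);t=camera("top")
cv2.imwrite("pics/t18.png",t["color"])
E
```

```text
time_s: 16.2
eef_pos: [0.4712, -0.2505, -0.0159]
ee_rot: [0.851, -0.525, 0.0, -0.0]
force: [0.0, -0.7, 0.2]
gripper_width: 0.443
time_s: 16.45
eef_pos: [0.4712, -0.2504, -0.016]
ee_rot: [0.851, -0.525, -0.0, 0.0]
force: [-0.4, -0.6, -0.3]
gripper_width: 0.49
time_s: 16.87
eef_pos: [0.4703, -0.2499, 0.1099]
ee_rot: [0.851, -0.525, -0.001, 0.0]
force: [1.1, 0.7, -0.7]
gripper_width: 0.494
time_s: 17.28
eef_pos: [0.3933, -0.079, 0.1093]
ee_rot: [0.851, -0.526, -0.001, 0.0]
force: [0.2, -0.1, 0.0]
gripper_width: 0.489
time_s: 17.45
eef_pos: [0.3963, -0.0792, 0.1096]
ee_rot: [0.852, -0.523, 0.0, -0.0]
force: [0.7, -1.0, -0.5]
gripper_width: 0.491
0.4914914929664566 [ 0.72061586 -0.98968321 -0.45484828] [ 0.39629368 -0.07915241  0.10961656]
```

View pics/s18.png

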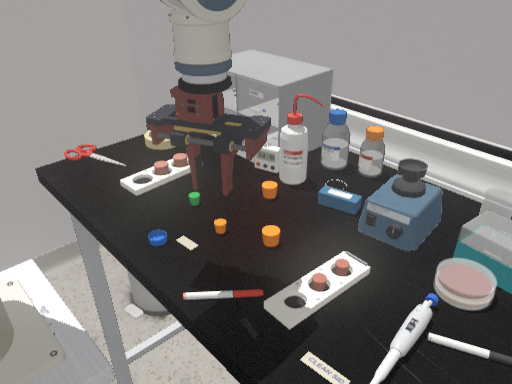

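View pics/t18.png

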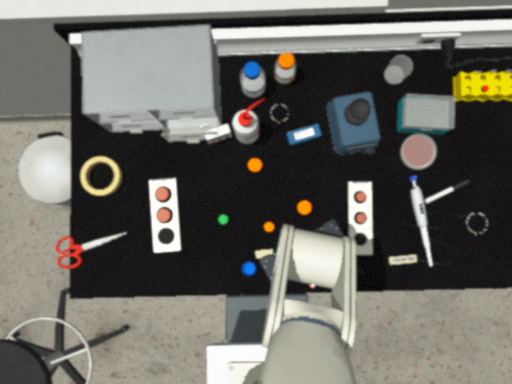

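```bash
python3 - <<'E'
from h import *
t=cv2.imread("pics/t18.png");s=cv2.imread("pics/s18.png")
r=lambda i,f:cv2.resize(i,None,fx=f,fy=f,interpolation=cv2.INTER_CUBIC)
a=np.hstack([r(t[175:255,140:190],3.75),r(t[175:255,335:385],3.75)]);b=np.hstack([r(s[145:195,115:205],4),r(s[250:300,290:380],4)])
im=np.zeros((520,740,3),np.uint8);im[:300,:a.shape[1]]=a;im[310:510,:720]=b[:200,:720]
cv2.imwrite("pics/f.png",im)
c=camera("top");K,V=c["K"],c["view"]
hsv=cv2.cvtColor(t,cv2.COLOR_BGR2HSV)
m=((hsv[...,1]>80)&(hsv[...,2]>90)&((hsv[...,0]<12)|(hsv[...,0]>174))).astype(np.uint8)
n,l,st,ce=cv2.connectedComponentsWithStats(m)
for i in range(1,n):
    x,y=ce[i]
    if st[i,4]>30 and 180<y<230:
        print((x,y),st[i,2:],hit(K,V,x,y,.033 if x<250 else .027))
E
```

```text
(np.float64(161.98039215686273), np.float64(193.54248366013073)) [ 13  14 153] [0.54652822 0.26379407 0.033     ]
(np.float64(360.06024096385545), np.float64(196.51807228915663)) [11 10 83] [ 0.52568472 -0.2505924   0.027     ]
(np.float64(163.52201257861634), np.float64(214.74842767295598)) [ 14  14 159] [0.49125018 0.26032483 0.033     ]
(np.float64(360.3734939759036), np.float64(217.6265060240964)) [10 10 83] [ 0.47095312 -0.24912919  0.027     ]
```

View pics/f.png

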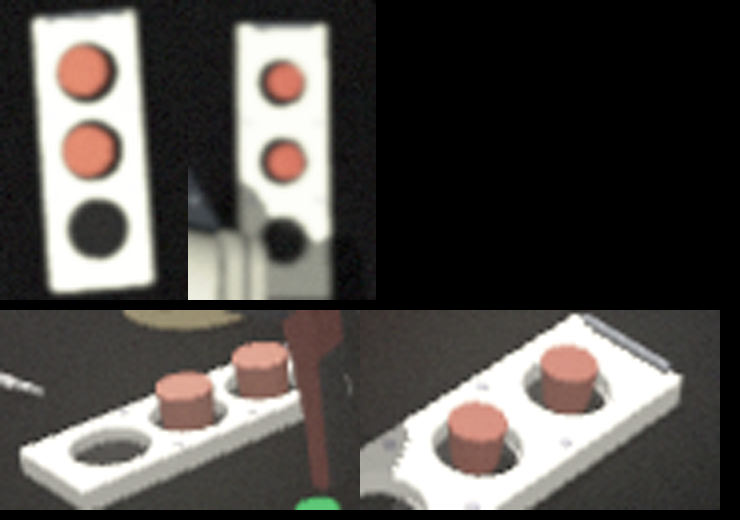

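The enlarged views show both bungs upright in the middle pockets, looking just like the fixed ones and 55 mm from them. The gripper is clear of everything.

```bash
python3 -c "
from plant import *
print(sign_off())"
```

```text
the job is handed in; nothing more can be done
None
```

I put the wide reddish-brown bung in the middle pocket of the left (wide) rack. The narrow one went in the middle pocket of the right (narrow) rack. I let go of both, moved the arm clear and handed the job in at about 17.5 s, well under the 54 s limit.

**Last checks:** In the final top and scene views both bungs stand upright, narrow end down. They sit about 55 mm from the fixed bungs and within about 3 mm of the pocket centres I measured. The wrist force never read more than a few newtons, and the green and orange look-alikes were not touched.

**What went wrong:** My first grasp of the wide bung closed on air above it and moved nothing. In the pictures the fingertips were about 30 mm higher than the reported TCP. I used the camera views and the force readings to go that much lower, with reported z at about −0.02 m, and both grasps then held. I did not find the cause of that offset.

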